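# Seat the disc check weight and slide its retainer shut

### The job

Push the loose brass disc weight across the top of the grey holder with the fingertips until it drops flat into the round blue-bottomed recess, then push the red tab to slide the steel retaining bar over it until fully shut. Only push: take neither the disc nor the tab between the fingers, do not lift the disc, and leave the amber bottle, the beaker and the small brass weight beside the holder undisturbed.

Things in the scene. Friction and masses are not known exactly. Their poses are not given: they have to be found in the camera images.
- holder: Grey block fixed to the table, 200 x 160 x 22 mm (its x, y, z), origin at the centre of its underside; its flat top (the deck) is 22 mm above the table. In its frame a round recess 44 mm wide and 8.5 mm deep is centred at x = +45, y = -35 mm; two dark guide rails (7 mm high above the deck, 31 mm wide over both) run along y at x = 45 mm from y = +10 to +78 mm. The rest of the deck is flat and open.
- recess (a point): Centre of the recess's blue floor, 13.5 mm above the table (8.5 mm below the deck); axes parallel to the holder's.
- disc_center (a point): Centre (half-way up) of the loose brass disc, 40 mm in diameter, 8 mm thick, about 85 g; z is its axis. It starts lying flat on the deck, 65 to 105 mm from the recess on the holder's -x side. Flat in the recess its top lies 0.5 mm below the deck and its centre 4 mm above the recess floor.
- clip_tab (a point): Centre of the upright red tab that stands on the retaining bar. The tab is 24 mm (holder's x) by 10 mm (holder's y) by 26 mm high: it reaches from 6 to 32 mm above the deck. Push it on its +y side, toward the holder's -y; axes parallel to the holder's.
- clip (a joint): Travel of the retaining bar and its tab toward the holder's -y direction, in m: 0 is fully open (the bar's end 34 mm from the recess centre), 0.046 is fully shut at its stop (the bar reaches 12 mm past the recess centre). Friction about 1.2 N, no spring; it stays where it is left. The bar is 16 mm wide and 3 mm thick and runs 1.5 mm above the deck, so it passes over a seated disc but is blocked by an unseated one.
- bottle_amber: Amber bottle with a black cap, 54 mm wide, 105 mm tall, standing on the table beside the holder's -y side; origin at the centre of its underside. A bystander.
- beaker: Small clear beaker, 46 mm wide, 58 mm tall, standing on the table beyond the holder's +y side; origin at the centre of its underside. A bystander.
- weight_0: Small brass knob-topped weight, 22 mm wide, 34 mm tall, standing on the table beyond the holder's +y side, nearer the robot; origin at the centre of its underside. A bystander.
- disc: The same loose brass disc; origin at the centre of its underside.
There are look-alikes about, which are no part of the job. Several things have the shape of the disc; the one meant has the colours described above.

How it is judged:
On the way:
1. the disc lies flat in the recess while the retaining bar is still open (horizontal distance between disc_center and recess below 0.004 m and z of disc_center in the frame of recess between 0.001 and 0.0055 m and angle between disc_center's own z axis and vertical below 0.06 rad and value of joint clip below 0.02 m), for 0.2 s.
At the end, for the whole second after the job is handed in: The disc lies at rest flat in the recess (centre within 4 mm sideways of the recess centre and less than 5.5 mm above its floor, tilt under 0.06 rad) and the retaining bar is shut (joint above 0.042 m) (horizontal distance between disc_center and recess below 0.004 m and z of disc_center in the frame of recess between 0.001 and 0.0055 m and angle between disc_center's own z axis and vertical below 0.06 rad and value of joint clip above 0.042 m and linear speed of disc below 0.02 m/s); the robot touches nothing.
It fails at once if the disc is lifted more than 8 mm off the deck (z of disc_center in the frame of recess above 0.0205 m).
It fails at once if the disc is taken between the fingers (gripped or straddled) (horizontal distance between the grasp point and disc_center below 0.012 m and z of the grasp point in the frame of disc_center below 0.016 m and contact force between the fingers and disc above 0.5 N).
It fails at once if the red tab is taken between the fingers (horizontal distance between the grasp point and clip_tab below 0.008 m and z of the grasp point in the frame of clip_tab below 0.018 m).
It fails at once if the amber bottle, the beaker or the small brass weight is moved more than 15 mm or knocked over (distance of any of bottle_amber, beaker, weight_0 from where it was at the start of the episode above 0.015 m or angle between any of bottle_amber, beaker, weight_0's own z axis and vertical above 0.4 rad).
It also fails if it takes over 48 s, if anything falls off the work surface, if the arm or the gripper's body presses on something with over 40 N, if the wrist force passes 120 N, or if a joint passes its speed limit or range.

### The arm

A 6-joint arm with a two-finger parallel gripper is mounted at the origin on a cart in front of the work surface, level with it; the furniture and walls round the work are solid. World frame = base frame: x ahead of the robot, y to its left, z up, the work surface at z = 0. Lengths are in m, angles in rad, forces in N, time in s.
With the tool pointing down it reaches from about 0.425 to 0.95 m from the base axis. Payload 3.5 kg.
Tool frame: the origin (TCP) lies midway between the tips of the shut fingers; the grasp point (between the pads) lies 19 mm behind it (ctrl.pinch_z is the distance from the TCP to the grasp point, in m); z points along the fingers, y is the line along which they close (so a half turn about z gives the same grasp; the last joint's range is limited). The gripper opens to 85 mm and grips with 20 to 120 N. Pads are 22 mm wide; open, the fingers measure 114 mm over their backs; the gripper's body (76 mm by 85 mm) begins 54 mm behind the grasp point. The pads swing forward as they close: fully open they stand 13 mm farther back than shut.
Start: joints at [-1.443, 0.286, 1.577, -0, 1.279, -0.15], TCP at [0.185, -0.649, 0.231] pointing down, gripper open.
Joint ranges: [-2.77, 2.77], [-0.9, 2.22], [0.21, 2.48], [-1.53, 4.67], [0.24, 2.81], [-2.84, 2.84]. Speed limits (rad/s): [2.79, 2.79, 3.14, 3.14, 3.14, 3.14].

### API

Orientations are given as a unit quaternion [x, y, z, w].
In Python, from plant import get_state, viewer, sign_off, ctrl gives the robot as it stands. The module is installed in compiled form; this text tells all that it offers.
- The arm moves only by the shell command python3 -m handwheel 'ROWS' [FORCE]. ROWS is JSON, a list that holds one entry, the list of rows, each a list of 5 numbers: the finger opening in m, from 0 to 0.0854, then the shift along the tool's x, y, z in m, then the turn about the tool's z in degrees. In form: [[[claw, x, y, z, spin], ...]]. A call has 1 to 12 rows; each row shifts and turns the commanded pose from where the row before left it, along the tool's axes as they then stand; what a row does not reach is not made up. A row lasts 1/12 s, in which the tool goes at most 41.7 mm and 7.16 degrees, less where a joint would pass 70% of its speed; a pose out of reach is approached as far as the arm can. A call is refused whole if a number of a shift passes 0.0417 or a number of a turn 7.16, either way. A call with a gripper value outside its range is refused whole. The fingers move at their own pace and stop on an object; FORCE is the grip in N (left out, the last holds). Time passes only in rows, so rows that do not move let the fingers close. It gives the time, the measured TCP pose, the force, the opening and the grip force at its end, in the units of the state.
- get_state(): the state, without advancing time (a new reading comes with each control period).
- viewer.read_camera(name): name is "side" or "top" or "wrist"; returns the picture (384x512x3 uint8, blue, green, red); there is no depth.
- viewer.camera_params(name): a dict with "fov_y" (degrees; the focal length in pixels is half the picture's height over the tangent of half this angle, whatever the lens; pixels are square), "cx", "cy" (the principal point, pixels), "xyz" and "attitude" of the camera in the world; the wrist camera has in their place "hand_eye" (4x4, takes a point from camera to tool coordinates, whose origin is the TCP and whose axes are the flange's). Camera axes: x right, y up, looking along -z (the intrinsics and any distortion apply to the point x, -y, -z); pixel columns grow to the right and rows downward; lengths in m; the calibration is good to about 2 mm. A picture is of the moment at which its call begins: read the wrist's pose just before it. camera_params takes no time and is no camera call.
- sign_off(): hands the job in; it is judged then, once.
Trained networks look in the newest picture that a camera, given by its name, has taken for a name from the list of things; names that differ only in an ending like _2 or _b are one class to them, and where a whole thing is asked for, a point or a joint stands for the part that bears it (a point fixed in the world has none). Each returns a list of dicts, best first, with "confidence" (0 to 1); they miss things now and then, are a little off and sometimes report something else, mostly with a low value. They report only what shows in the picture. A call takes as long as a camera call. They do not tell look-alikes from the thing itself.
- viewer.look_for(camera, name): "extent" ([left, top, width, height] as shares, 0 to 1, of the picture: columns of its width, rows of its height, round what is visible of it).
- viewer.outline_of(camera, name): "mask" (384x512 bool, what is visible of it) and "extent" ([left, top, width, height] as shares, 0 to 1, of the picture: columns of its width, rows of its height, round what is visible of it).
- viewer.pinpoint(camera, name): "xy" ([column, row] as shares, 0 to 1, of the picture: columns of its width, rows of its height: a listed point, or the origin of a listed thing).
The state is a dict: "time": time; "qpos": joint angles; "dq": joint speeds; "joint_efforts": joint torques, N m; "eef_pos": TCP position; "tcp_rot": TCP orientation; "contact_force": force on the tool from outside, world axes, zero at the start; "wrist_torque": the same for the moment, N m; "opening": opening from 0.0 (shut) to 1.0 (fully open); "finger_force": force on a finger pad.
Only numpy, scipy, OpenCV 4.12 (cv2) and the standard library are available. Lean on these libraries where they do the work, as an engineer would, in place of code of your own. Each camera call takes 0.05 s, during which the arm holds its last target. There are 200 camera calls.

## Working session

There is one attempt and no reset: what is moved stays moved. The work goes in short steps, Python scripts to look and compute and a shell command to move; the robot and the scene stay as the last step left them, time stands still between calls to the robot, and variables do not carry over. Pictures are saved under pics/ and viewed, at most 10 in all, crops included, and the job is handed in when it is done.

```bash
mkdir -p pics; cat > h.py <<'E'
import numpy as np, cv2
from scipy.spatial.transform import Rotation as R
from plant import get_state, viewer, ctrl
def cam(n):
    p=viewer.camera_params(n); f=192/np.tan(np.radians(p['fov_y'])/2)
    return p,f
def ray(n,uv):
    p,f=cam(n); d=np.array([(uv[0]-p['cx'])/f,-(uv[1]-p['cy'])/f,-1.])
    if 'hand_eye' in p:
        s=get_state(); T=np.eye(4);T[:3,:3]=R.from_quat(s['tcp_rot']).as_matrix();T[:3,3]=s['eef_pos']
        M=T@np.array(p['hand_eye']); return M[:3,3],M[:3,:3]@d
    a=np.array(p['attitude']); r=R.from_quat(a).as_matrix() if a.size==4 else a.reshape(3,3)
    return np.array(p['xyz']),r@d
def at(n,uv,z):
    o,d=ray(n,uv); return o+d*(z-o[2])/d[2]
E
python3 - <<'E'
from h import *
for n in('top','side','wrist'): print(viewer.camera_params(n))
im=[viewer.read_camera(n) for n in('top','side')]
cv2.imwrite('pics/a.png',im[0]); cv2.imwrite('pics/b.png',im[1])
for n in('top','side'):
  for o,z in(('holder',0),('recess',.0135),('disc_center',.026),('clip_tab',.041),('bottle_amber',0),('beaker',0),('weight_0',0)):
    for r in viewer.pinpoint(n,o)[:4]:
      uv=np.array(r['xy'])*[512,384]; print(n,o,round(r['confidence'],2),uv.round(1),at(n,uv,z).round(4))
s=get_state();print(s['time'],s['eef_pos'],s['tcp_rot'],ctrl.pinch_z)
E
```

```text
{'fov_y': 46.8948412125346, 'cx': 252.31352043244038, 'cy': 191.68953032757025, 'xyz': array([0.32827278, 0.0649474 , 0.92575305]), 'attitude': array([ 0.06169799, -0.07137527, -0.69320492,  0.71453892])}
{'fov_y': 54.908523793668074, 'cx': 252.28994343132038, 'cy': 189.11913004607217, 'xyz': array([0.39462359, 0.84658432, 0.36380134]), 'attitude': array([-0.02744909,  0.56031324,  0.82578112, -0.05814773])}
{'fov_y': 61.99143075537342, 'cx': 253.0274178865246, 'cy': 187.50175187698446, 'hand_eye': array([[-1.54426785e-03,  9.61930726e-01,  2.73289030e-01,
         6.96873373e-02],
       [ 9.99998593e-01,  1.30625056e-03,  1.05288944e-03,
        -8.23284463e-04],
       [ 6.55822754e-04,  2.73290271e-01, -9.61931389e-01,
        -1.42327497e-01],
       [ 0.00000000e+00,  0.00000000e+00,  0.00000000e+00,
         1.00000000e+00]])}
top holder 0.58 [250.9 161. ] [0.5723 0.0598 0.    ]
top recess 0.73 [273.4 144.1] [0.6077 0.0127 0.0135]
top recess 0.16 [318.8 196. ] [ 0.4977 -0.0849  0.0135]
top disc_center 0.77 [320.9 160.4] [ 0.5716 -0.0872  0.026 ]
top disc_center 0.57 [257.5 176
[... 525 characters left out ...]
9 0.    ]
side holder 0.16 [172.1 241.7] [0.6217 0.2419 0.    ]
side recess 0.83 [208.1 194.2] [0.6019 0.0274 0.0135]
side disc_center 0.67 [294.8 207.5] [0.389 0.098 0.026]
side disc_center 0.65 [224.9 179.2] [ 0.5753 -0.0511  0.026 ]
side disc_center 0.61 [237.6 193.3] [0.5265 0.039  0.026 ]
side clip_tab 0.58 [193.4 195.9] [0.6155 0.1072 0.041 ]
side bottle_amber 0.71 [234.1 191.8] [ 0.5474 -0.0317  0.    ]
side bottle_amber 0.7 [254.5 180.4] [ 0.5053 -0.1257  0.    ]
side beaker 0.82 [171.2 237.8] [0.6283 0.2275 0.    ]
side weight_0 0.45 [231.8 235. ] [0.5122 0.1968 0.    ]
0.8 [ 0.18513276 -0.64911705  0.23135786] [ 9.90368073e-01  1.38459666e-01 -4.02466024e-06  2.59358868e-05] 0.0187
```

View pics/a.png

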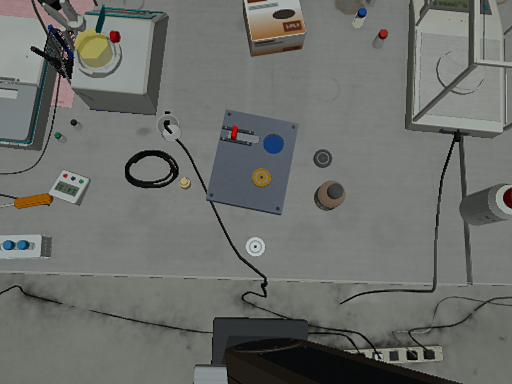

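View pics/b.png

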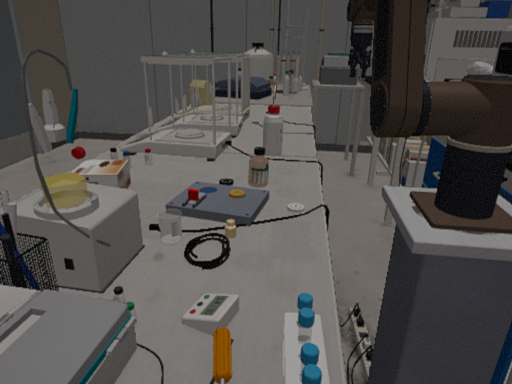

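Top view: the brass disc is at about (261,177) on the holder, the blue recess at (273,144), the red tab at (235,132), the bottle at (330,194), the beaker at (169,127) and the brass weight at (185,183).

Disc candidates in the top view are brass (261,177), dark grey (322,158) and white (255,246). I choose the brass one on the deck and will check it in a close crop.

```bash
cat >> h.py <<'E'
def blobs(n,im):
    h=cv2.cvtColor(im,cv2.COLOR_BGR2HSV); out={}
    for k,lo,hi in(('brass',(12,110,90),(30,255,255)),('blue',(100,140,60),(125,255,255)),('red',(0,170,90),(6,255,255))):
        m=cv2.inRange(h,lo,hi); m=cv2.morphologyEx(m,cv2.MORPH_CLOSE,np.ones((5,5)))
        c,l,st,ce=cv2.connectedComponentsWithStats(m)
        out[k]=[(st[i,4],ce[i].round(1),st[i,:4]) for i in range(1,c) if st[i,4]>25]
    return out
E
python3 - <<'E'
from h import *
Z={'brass':.03,'blue':.0135,'red':.041}
for n,f,(x0,x1,y0,y1) in(('top','a',(190,350,100,220)),('side','b',(160,300,150,250))):
    im=cv2.imread(f'pics/{f}.png')
    for k,v in blobs(n,im).items():
        for a,c,b in v:
            if x0<c[0]<x1 and y0<c[1]<y1: print(n,k,a,c,b,at(n,c,Z[k]).round(4))
im=cv2.imread('pics/a.png'); cv2.imwrite('pics/c.png',cv2.resize(im[95:225,160:355],None,fx=4,fy=4,interpolation=cv2.INTER_CUBIC))
# holder corners in top (rough): print deck-height positions for pixels
h=cv2.cvtColor(im,cv2.COLOR_BGR2HSV); m=cv2.inRange(h,(105,45,60),(125,140,170))
m=cv2.morphologyEx(m,cv2.MORPH_OPEN,np.ones((3,3)))
c,l,st,ce=cv2.connectedComponentsWithStats(m); i=l[190,240]; print(st[i],l[190,240])
cs=max(cv2.findContours((l==i).astype('uint8'),0,2)[0],key=cv2.contourArea); b=cv2.boxPoints(cv2.minAreaRect(cs))
for q in b: print(q,at('top',q,.022).round(4))
E
```

```text
top brass 277 [261.1 177.1] [252 168  19  19] [0.5307 0.0378 0.03  ]
top blue 288 [272.8 143.9] [263 135  20  19] [0.6081 0.014  0.0135]
top red 50 [233.8 131.3] [231 126   6  12] [0.6243 0.0976 0.041 ]
side brass 85 [236.6 192.5] [229 190  16   6] [0.5282 0.044  0.03  ]
side blue 33 [208.  190.8] [201 190  14   3] [0.6074 0.0058 0.0135]
side red 27 [193.7 191.1] [189 189   9   9] [0.6225 0.0793 0.041 ]
[     0      0    512    384 196608] 0
[-1.1725994e-14  0.0000000e+00] [0.9201 0.6331 0.022 ]
[511.   0.] [ 0.9664 -0.5243  0.022 ]
[511. 383.] [ 0.1396 -0.457   0.022 ]
[  0. 383.] [0.1149 0.5245 0.022 ]
```

View pics/c.png

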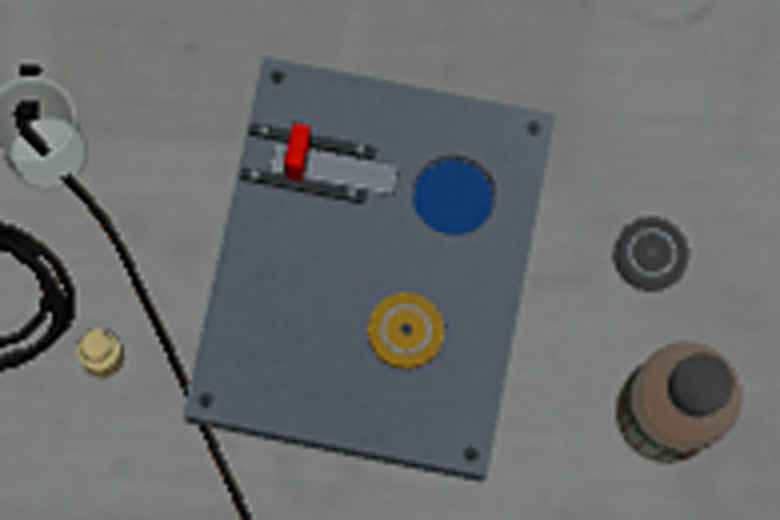

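The crop shows a flat brass disc with a centre hole at crop (406,330), on the deck. The recess is at (454,195) and the tab at (298,150), and the bar is open. The choice is confirmed, so I move to a hover behind the disc.

```bash
python3 -m handwheel '[[[0.02,0.028,-0.03,0,0],[0.02,0.028,-0.03,0,0],[0.02,0.028,-0.03,0,0],[0.02,0.028,-0.03,0,0],[0.02,0.028,-0.03,0,0],[0.02,0.028,-0.03,0,0],[0.02,0.028,-0.03,0,0],[0.02,0.028,-0.03,0,0],[0.02,0.028,-0.03,0,0],[0.02,0.028,-0.03,0,0]]]' 20
python3 -m handwheel '[[[0.02,0.018,-0.03,0,0],[0.02,0.018,-0.03,0,0],[0.02,0.018,-0.03,0,0],[0.02,0.018,-0.03,0,0],[0.02,0.018,-0.03,0,0],[0.02,0.018,-0.03,0,0],[0.02,0.018,-0.03,0,0],[0.02,0.018,-0.03,0,0],[0.02,0.018,-0.03,0,0],[0.02,0.018,-0.03,0,0]]]'
python3 -m handwheel '[[[0.02,0,0,0,7],[0.02,0,0,0,7],[0.02,0,0,0,7],[0.02,0,0,0,7],[0.02,0,0,0,5],[0.02,0,0,0,0],[0.02,0,0,0,0]]]'
python3 - <<'E'
from h import *
im=viewer.read_camera('wrist'); cv2.imwrite('pics/d.png',im)
s=get_state(); r=R.from_quat(s['tcp_rot']).as_matrix(); print(s['eef_pos'],r[:,0],s['qpos'],s['opening'])
Z={'brass':.03,'blue':.0135,'red':.054}
for k,v in blobs('wrist',im).items():
    for a,c,b in v:
        if a>150: print(k,a,c,b,at('wrist',c,Z[k]).round(4))
E
```

```text
time: 1.63
eef_pos: [0.3726, -0.282, 0.2317]
tcp_rot: [0.99, 0.138, 0.0, 0.0]
contact_force: [0.4, -0.5, 0.1]
opening: 0.234
finger_force: 0.0
time: 2.47
eef_pos: [0.4631, 0.0559, 0.2318]
tcp_rot: [0.99, 0.139, 0.001, 0.0]
contact_force: [0.8, -1.1, 0.2]
opening: 0.236
finger_force: 0.0
time: 3.05
eef_pos: [0.463, 0.0541, 0.2315]
tcp_rot: [0.989, -0.147, 0.0, -0.0]
contact_force: [-0.4, 0.3, 0.7]
opening: 0.235
finger_force: 0.0
[0.46296418 0.05402586 0.23145511] [ 9.56513809e-01 -2.91686914e-01  2.79988532e-04] [-1.02030169e-01 -1.90415345e-01  2.07171986e+00 -2.95683163e-06
  1.26000335e+00  1.76475704e+00] 0.2361001136887376
brass 1098 [250.1  96.9] [232  78  37  39] [0.5301 0.0378 0.03  ]
blue 1277 [250.6  16.9] [231   0  40  38] [0.6048 0.0143 0.0135]
blue 7328 [466.8 290.2] [382 242 130 113] [ 0.2191 -0.1583  0.0135]
red 273 [159.5  18.5] [153   5  14  28] [0.6192 0.0958 0.054 ]
```

View pics/d.png

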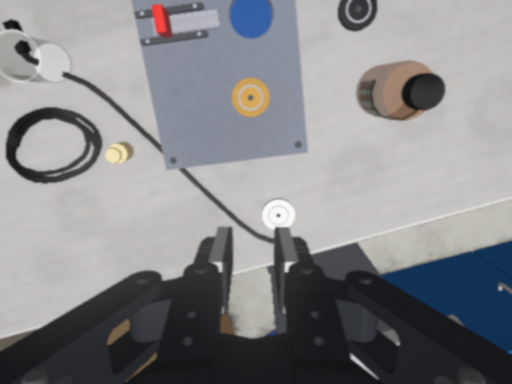

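Wrist view: the brass disc is at (250,97), the recess at (250,17) clipped at the top, the tab at (161,20) and the weight at (118,153). This agrees with the top camera. Next I descend behind the disc.

```bash
python3 -m handwheel '[[[0.02,0.009,-0.001,0.03,0],[0.02,0.009,-0.002,0.03,0],[0.02,0.009,-0.001,0.03,0],[0.02,0,0,0.03,0],[0.02,0,0,0.03,0],[0.02,0,0,0.03,0],[0.02,0,0,0,0],[0.02,0,0,0,0]]]'
cat > m.py <<'E'
from h import *
import sys
im=viewer.read_camera('wrist'); cv2.imwrite(f'pics/{sys.argv[1]}.png',im)
s=get_state(); r=R.from_quat(s['tcp_rot']).as_matrix(); p=np.array(s['eef_pos']); print(s['time'],p,r[:,0],s['contact_force'])
Z={'brass':.03,'blue':.0135,'red':.054}
for k,v in blobs('wrist',im).items():
    for a,c,b in v:
        if a>100:
            q=at('wrist',c,Z[k]); print(k,a,c,b,q.round(4),'tool',(r.T@(q-p)).round(4))
E
python3 m.py e
```

```text
time: 3.77
eef_pos: [0.4885, 0.05, 0.05]
tcp_rot: [0.989, -0.148, -0.002, 0.0]
contact_force: [0.9, 1.0, 1.3]
opening: 0.233
finger_force: 0.0
3.8167 [0.49041915 0.04986285 0.0520563 ] [ 9.56093017e-01 -2.93063228e-01  2.94230346e-04] [ 0.20804246 -0.5145061  -0.00434079]
brass 3821 [254.2 148.1] [216 110  77  76] [0.5322 0.0376 0.03  ] tool [ 0.0436 -0.0005  0.0221]
blue 1634 [254.8  11.3] [216   0  78  28] [0.5965 0.0174 0.0135] tool [ 1.109e-01 -1.000e-04  3.860e-02]
red 1043 [61.1 10.8] [32  0 54 27] [0.6103 0.0934 0.054 ] tool [ 0.1018 -0.0768 -0.0019]
```

View pics/e.png

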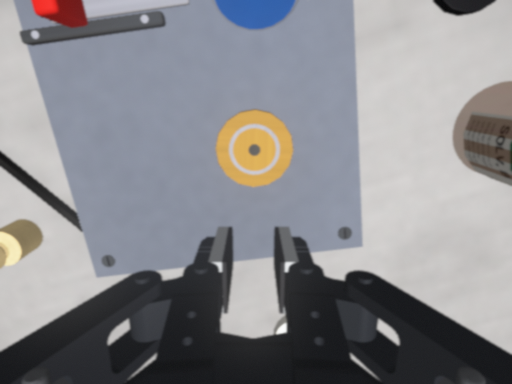

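The view shows the disc at (254,148), the recess centred on column 255 and the fingers' midline at about column 254. The push axis is aligned, so I lower the fingers and push part way.

```bash
python3 -m handwheel '[[[0.02,0,0,0.014,0],[0.02,0,0,0.014,0],[0.02,0,0,0,0],[0.02,0.008,0,0,0],[0.02,0.008,0,0,0],[0.02,0.008,0,0,0],[0.02,0.008,0,0,0],[0.02,0.008,0,0,0],[0.02,0.006,0,0,0],[0.02,0.004,0,0,0],[0.02,0,0,0,0]]]'
python3 m.py f
```

```text
time: 4.73
eef_pos: [0.5389, 0.0349, 0.0236]
tcp_rot: [0.989, -0.149, 0.001, 0.0]
contact_force: [0.2, -0.5, 0.4]
opening: 0.235
finger_force: 0.1
4.7833 [0.53846077 0.03499843 0.02331487] [ 0.95582373 -0.29393828  0.00113793] [ 0.55608564 -0.60691212  0.15021101]
brass 4734 [253.1 190.1] [210 147  87  86] [0.5668 0.0274 0.03  ] tool [ 0.0294 -0.0011 -0.0067]
blue 6917 [255.4  92.3] [210  45  92  96] [0.6064 0.0141 0.0135] tool [0.071  0.     0.0099]
red 3937 [ 34.6 122.4] [ 0 90 73 70] [0.6188 0.0899 0.054 ] tool [ 0.0607 -0.0761 -0.0306]
```

View pics/f.png

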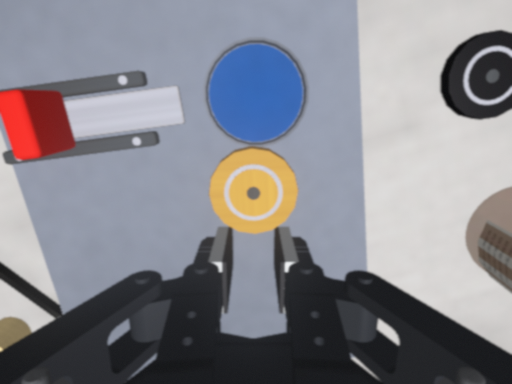

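The disc is at (253,190) and the recess at (256,92), so the disc is about 1 mm left of the line. I continue slowly with a 1 mm correction.

```bash
python3 -m handwheel '[[[0.02,0.006,0.0005,0,0],[0.02,0.006,0.0005,0,0],[0.02,0.006,0.0002,0,0],[0.02,0.005,0,0,0],[0.02,0.004,0,0,0],[0.02,0.004,0,0,0],[0.02,0.003,0,0,0],[0.02,0.003,0,0,0],[0.02,0.002,0,0,0],[0.02,0.001,0,0,0],[0.02,0,0,0,0]]]'
python3 m.py g
```

```text
time: 5.7
eef_pos: [0.5759, 0.0222, 0.0234]
tcp_rot: [0.989, -0.149, 0.0, 0.0]
contact_force: [-0.1, -0.7, 0.4]
opening: 0.235
finger_force: 0.0
5.75 [0.57578488 0.02229831 0.02334366] [ 9.55882295e-01 -2.93749623e-01  4.44799851e-04] [0.35275505 0.66004874 0.02578408]
brass 4616 [253.3 189.3] [210 147  87  86] [0.6045 0.0145 0.03  ] tool [ 0.0297 -0.001  -0.0066]
blue 722 [252.3 146.7] [212 136  83  35] [0.6203 0.0101 0.0135] tool [ 0.0461 -0.0014  0.0099]
red 3163 [ 48.  219.8] [ 15 185  63  72] [0.6225 0.0894 0.054 ] tool [ 0.0249 -0.0778 -0.0306]
```

View pics/g.png

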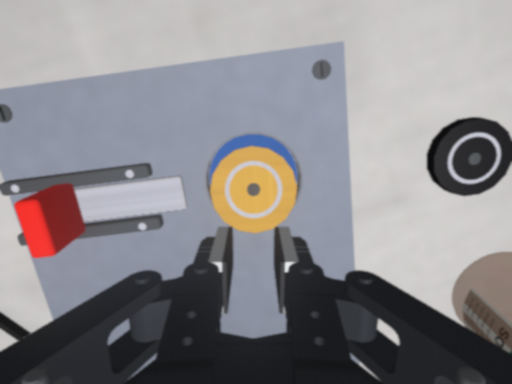

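The disc is at (253,189) with a blue crescent symmetric ahead of it, so it is not quite in. It needs a few millimetres more.

```bash
python3 -m handwheel '[[[0.02,0.0015,0,0,0],[0.02,0.0015,0,0,0],[0.02,0.0015,0,0,0],[0.02,0.001,0,0,0],[0.02,0,0,0,0],[0.02,0,0,0,0]]]'
python3 m.py i
```

```text
time: 6.25
eef_pos: [0.5811, 0.0207, 0.0234]
tcp_rot: [0.989, -0.149, 0.0, 0.0]
contact_force: [0.1, -0.8, 0.6]
opening: 0.234
finger_force: 0.0
6.3 [0.58094604 0.02071783 0.02337274] [ 9.55864679e-01 -2.93807254e-01  1.14880744e-04] [-0.05231595  0.92840723  1.27668006]
brass 4368 [253.1 193. ] [213 152  82  81] [0.608  0.0135 0.03  ] tool [ 0.028  -0.0011 -0.0066]
blue 185 [251.2 156.2] [214 148  78  27] [0.6212 0.0104 0.0135] tool [ 0.0415 -0.002   0.0099]
red 3020 [ 49.8 232.4] [ 18 197  62  72] [0.6228 0.0895 0.054 ] tool [ 0.0198 -0.078  -0.0306]
```

View pics/i.png

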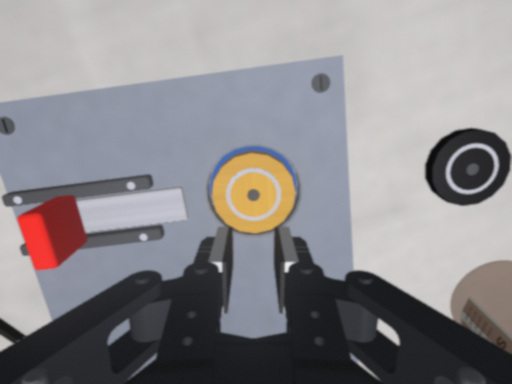

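The disc's apparent width shrank from 87 to 82 px, which matches an 8.5 mm drop. It is round, centred at (253,193) inside the rim, so it is seated. Next I lift, shut the fingers and go over to the tab's +y side.

```bash
python3 -m handwheel '[[[0.02,-0.002,0,-0.02,0],[0.02,0,0,-0.03,0],[0.0,0,0,-0.03,0],[0.0,0,0,0,-7],[0.0,0.007,-0.028,0,0],[0.0,0.007,-0.028,0,0],[0.0,0.007,-0.029,0,0],[0.0,0.007,-0.029,0,0],[0,0,0,0,0],[0,0,0,0,0]]]'
cat >> m.py <<'E'
if len(sys.argv)>2:
    for o in('clip_tab','recess','disc_center'):
        for q in viewer.pinpoint('wrist',o)[:2]:
            uv=np.array(q['xy'])*[512,384]; w=at('wrist',uv,{'clip_tab':.041,'recess':.0135,'disc_center':.0175}[o]); print(o,q['confidence'],uv,w.round(4),(r.T@(w-p)).round(4))
E
python3 m.py j 1
```

```text
time: 7.13
eef_pos: [0.6265, 0.1298, 0.1032]
tcp_rot: [0.996, -0.087, -0.0, 0.0]
contact_force: [0.4, -0.7, 0.5]
opening: -0.004
finger_force: 0.0
7.1833 [0.626142   0.12883626 0.10298538] [ 9.84766085e-01 -1.73882978e-01 -6.83278564e-04] [ 0.78479186 -0.58573673  0.49353274]
brass 2197 [413.5 195.2] [386 170  56  52] [0.6088 0.0181 0.03  ] tool [0.0022 0.112  0.0731]
red 483 [306.4 208.9] [299 191  16  36] [0.6211 0.0965 0.054 ] tool [0.0007 0.0327 0.049 ]
clip_tab 0.84 [306.2784 202.4832] [0.6205 0.0939 0.041 ] [0.0005 0.0354 0.062 ]
disc_center 0.6 [412.416  194.9184] [0.6037 0.0119 0.0175] [-0.0017  0.119   0.0856]
```

View pics/j.png

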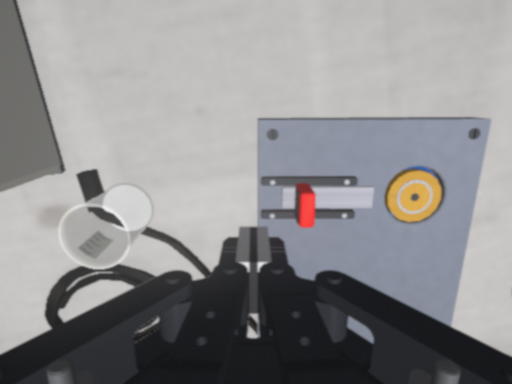

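The tab is at (306,205), level with the fingers and about 34 mm to the -y side. The disc at (414,195) is seated, and the bar is parallel to the tool's y axis. I go down and push most of the way.

```bash
python3 -m handwheel '[[[0,0,0,0.03,0],[0,0,0,0.025,0],[0,0,0,0.010,0],[0,0,0.008,0,0],[0,0,0.008,0,0],[0,0,0.008,0,0],[0,0,0.008,0,0],[0,0,0.008,0,0],[0,0,0.006,0,0],[0,0,0.004,0,0],[0,0,0,0,0]]]'
python3 m.py k 1
```

```text
time: 8.25
eef_pos: [0.6182, 0.0782, 0.0392]
tcp_rot: [0.996, -0.088, 0.001, 0.0]
contact_force: [-0.5, -0.5, 0.1]
opening: 0.001
finger_force: 0.0
8.3 [0.61798093 0.07865047 0.03884379] [ 9.84459264e-01 -1.75611500e-01  7.47634755e-04] [-0.14453209  0.437219    0.45099768]
brass 2320 [380.  228.1] [340 196  72  70] [0.6114 0.0152 0.03  ] tool [0.0046 0.0636 0.0089]
red 811 [296. 252.] [285 227  21  52] [0.6184 0.0606 0.054 ] tool [ 0.0036  0.0177 -0.0151]
clip_tab 0.72 [291.4816 247.488 ] [0.6142 0.062  0.041 ] [-0.0008  0.017  -0.0021]
recess 0.74 [364.6976 224.2944] [0.607  0.0186 0.0135] [-0.0003  0.0611  0.0254]
disc_center 0.74 [373.2992 230.0928] [0.6046 0.0156 0.0175] [-0.0021  0.0644  0.0214]
```

```bash
python3 -m handwheel '[[[0,0,0.004,0,0],[0,0,0.003,0,0],[0,0,0.002,0,0],[0,0,0.001,0,0],[0,0,0,0,0]]]'; python3 -m handwheel '[[[0,0,0.001,0,0],[0,0,0.001,0,0],[0,0,0,0,0]]]';python3 -m handwheel '[[[0,0,0.001,0,0],[0,0,0.001,0,0],[0,0,0,0,0]]]'
```

```text
time: 8.87
eef_pos: [0.6161, 0.0708, 0.0383]
tcp_rot: [0.996, -0.088, 0.0, -0.001]
contact_force: [0.6, 4.7, -0.6]
opening: -0.0
finger_force: 2.6
time: 9.12
eef_pos: [0.616, 0.0706, 0.0384]
tcp_rot: [0.996, -0.089, 0.001, -0.003]
contact_force: [2.2, 10.5, -0.8]
opening: -0.003
finger_force: 5.3
time: 9.37
eef_pos: [0.616, 0.0705, 0.0384]
tcp_rot: [0.996, -0.089, 0.001, -0.005]
contact_force: [4.2, 15.7, -1.9]
opening: -0.002
finger_force: 8.0
```

The force rises with no motion, so this is the stop. I back off, lift and check.

```bash
python3 -m handwheel '[[[0,0,-0.012,0,0],[0,0,-0.012,0,0],[0,0,0,-0.03,0],[0,0,0,-0.035,0],[0,-0.02,0,0,0],[0,-0.02,0,0,0],[0,0,0,0,0],[0,0,0,0,0]]]'
python3 m.py l 1; python3 - <<'E'
import cv2;im=cv2.imread('pics/l.png');cv2.imwrite('pics/l2.png',cv2.resize(im[40:270,220:490],None,fx=2.5,fy=2.5,interpolation=cv2.INTER_CUBIC))
E
```

```text
time: 10.03
eef_pos: [0.5795, 0.0964, 0.1032]
tcp_rot: [0.996, -0.088, -0.0, 0.0]
contact_force: [0.2, -0.6, -0.8]
opening: 0.003
finger_force: 0.0
10.0833 [0.58025763 0.09621556 0.1032718 ] [ 9.84608848e-01 -1.74772065e-01  3.76959483e-04] [ 0.3443119  -0.35744751 -0.3200376 ]
brass 1177 [366.3 141.5] [338 113  54  56] [0.6066 0.0151 0.03  ] tool [0.0401 0.0752 0.0733]
red 544 [314.  145.5] [307 126  15  39] [0.6144 0.054  0.054 ] tool [0.041  0.0355 0.0493]
clip_tab 0.6 [314.0096 142.8864] [0.6141 0.0516 0.041 ] [0.0411 0.038  0.0623]
recess 0.96 [356.9152 136.512 ] [0.6087 0.0159 0.0135] [0.042  0.074  0.0898]
disc_center 0.94 [361.6256 137.8944] [0.6079 0.0139 0.0175] [0.0415 0.0762 0.0858]
disc_center 0.93 [499.9168 144.192 ] [ 0.5859 -0.0829  0.0175] [0.0368 0.1753 0.0859]
```

View pics/l2.png

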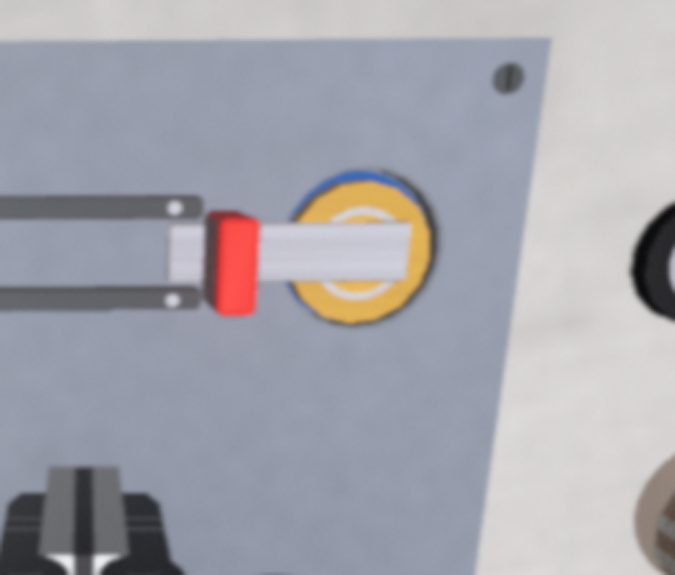

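The crop shows the disc seated at crop (363,250). The bar's end at (408,250) lies about 12 mm past the recess centre after parallax, so it is against its stop, and the arm is clear. I hand the job in.

```bash
python3 -c "
from plant import sign_off
print(sign_off())"
```

```text
the job is handed in; nothing more can be done
None
```

I pushed the brass disc into the recess, where it sits flat, slid the retaining bar to its stop over it (about 46 mm of travel, judged from the last picture), and handed the job in; no verdict came back.

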